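# Wind the pastry gauge's pusher up to its length stop

## Task

On the pastry cutting gauge, wind the large handwheel clockwise (seen from above) by its upright crank handle until the pusher plate comes up against the length stop, then let go of the handle. Move the pusher only by the handwheel, and leave the small handwheel and the bakery things lying around the gauge as they are.

Things in the scene. Friction and masses are not known exactly. Their poses are not given: they have to be found in the camera images.
- crank_handle (a point): Middle of the black upright crank handle on the large handwheel's rim: smooth vertical cylinder, 23 mm diameter, from 112 to 166 mm above the table, gripped from above. A sleeve spinning freely on its own pin: one grasp, held without turning, can lead it round. 65 mm from the wheel's axis; below it a 28 mm wide boss (top at 110 mm) and the rim (top at 107 mm).
- wheel_axis (a point): Point on the large handwheel's vertical axis, 139 mm above the table as crank_handle. Steel three-spoked wheel, 144 mm across. Clockwise from above moves the pusher away from the wheel towards the stop, 10 mm per radian (63 mm a turn); it stays where left. Turning takes about 4 N at the handle; it goes hard when the pusher meets the stop.
- pusher: The pusher: upright steel plate 110 mm wide, 12 mm thick, top 92 mm above the table, on an aluminium carriage sliding along the gauge on two rods. Origin: below the centre of its front face (which meets the stop), at table height. y axis: along the gauge from large wheel to stop; x across it.
- stop: The length stop, standing firm: upright steel plate 110 mm wide, 14 mm thick, top 92 mm above the table, grey block and small black clamp knob behind it. Origin: below the centre of the face that the pusher meets, at table height, axes as the pusher's. The gap is the distance between the two origins: 25 to 70 mm at the start, 0 when they touch.
- small_wheel (a joint): Turn in rad (0 at the start) of the small steel handwheel, 82 mm across, with a short black knob, on the far end of the gauge, 305 mm from the large wheel's axis, its rim 92 mm above the table. Not to be used.
- loaf_tin: Bystander: dark steel loaf tin, 100 x 200 x 70 mm, loose; origin under its centre.
- shaker: Bystander: aluminium sugar shaker, 60 mm in diameter, 120 mm tall, loose; origin under its centre.
- cutter: Bystander: steel pastry ring, 80 mm in diameter, 40 mm tall, loose; origin under its centre.

How it is judged:
By the outcome, as a careful person would: the job done as asked, in the order asked, and still so for the second after the job is handed in, with the robot touching nothing.
It also fails if it takes over 38 s, if anything falls off the work surface, if the arm or the gripper's body presses on something with over 40 N, if the wrist force passes 120 N, or if a joint passes its speed limit or range.

## Robot

A 6-joint arm with a two-finger parallel gripper is mounted at the origin on the work surface. World frame = base frame: x ahead of the robot, y to its left, z up, the work surface at z = 0. Lengths are in m, angles in rad, forces in N, time in s.
With the tool pointing down it reaches from about 0.35 to 0.975 m from the base axis. Payload 4.9 kg.
Tool frame: the origin (TCP) lies between the finger pads; the fingertips stand arm.nose_length ahead of it and the grasp point (between the pads) lies 11 mm behind it (arm.nose_length is the distance from the TCP to the fingertips, in m); z points along the fingers, y is the line along which they close (so a half turn about z gives the same grasp; the last joint's range is limited). The gripper opens to 85 mm and grips with 20 to 120 N. Pads are 22 mm wide; open, the fingers measure 114 mm over their backs; the gripper's body (76 mm by 85 mm) begins 54 mm behind the grasp point. The pads swing forward as they close: fully open they stand 13 mm farther back than shut.
Start: joints at [1.094, 0.053, 1.613, -0, 1.476, -0.119], TCP at [0.219, 0.585, 0.239] pointing down, gripper open.
Joint ranges: [-3.01, 3.01], [-1.01, 2.22], [0.06, 2.58], [-1.02, 4.17], [0.09, 2.62], [-3.14, 3.14]. Speed limits (rad/s): [2.57, 2.57, 3.14, 3.14, 3.14, 3.14].

## Interface

Orientations are given as a unit quaternion [x, y, z, w].
In Python, from cell import monitor, camera, calibration, ticket, arm gives the robot as it stands.
- The arm moves only by the tool drive_tool, never from a script. Its argument "motion" is a list of rows, each an object with "turn": the turn, a rotation vector about the world's x, y, z in rad, a list of three; "delta_pos": the shift along the world's x, y, z in cm, a list of three; "hand": the opening in per cent of the stroke, from 0 (shut) to 100 (fully open). A call has 1 to 8 rows; each row is the pose to reach, as a shift and turn from the pose commanded when the call began; what a row does not reach only later rows make up. A row lasts 1/8 s, in which the tool goes at most 62.5 mm and 10.7 degrees, less where a joint would pass 70% of its speed; a pose out of reach is approached as far as the arm can. A call with a gripper value outside its range is refused whole. The fingers move at their own pace and stop on an object; the grip force is fixed at half the most. Time passes only in rows, so rows that repeat a pose let the fingers close. It gives the time, the measured TCP pose, the force, the opening and the grip force at its end, in the units of the state.
- monitor.read_state(): the state, without advancing time (a new reading comes with each control period).
- camera(name): name is "scene" or "top"; returns (picture, depth): 420x560x3 uint8, red, green, blue; 420x560 float32, m along the optical axis (not along the pixel's ray), 0 where there is no reading.
- calibration(name): a dict with "mtx" (3x3 intrinsics, pixels), "D" ([k1, k2, p1, p2, k3] as OpenCV has them; the pictures are not rectified), "R" (3x3) and "t" (3): a world point X has camera coordinates R X + t. Camera axes: x right, y down, z forward; pixel columns grow to the right and rows downward; lengths in m; the calibration is good to about 2 mm. A picture is of the moment at which its call begins. calibration takes no time and is no camera call.
- ticket.close_job(): hands the job in; it is judged then, once.
The state is a dict: "time": time; "qpos": joint angles; "qvel": joint speeds; "joint_torque": joint torques, N m; "eef_pos": TCP position; "eef_rot": TCP orientation; "ft_force": force on the tool from outside, world axes, zero at the start; "ft_torque": the same for the moment, N m; "finger_gap": finger opening in m; "gripper_force": force on a finger pad.
Only numpy, scipy, OpenCV 4.12 (cv2) and the standard library are available. Lean on these libraries where they do the work, as an engineer would, in place of code of your own. Each camera call takes 0.05 s, during which the arm holds its last target. There are 200 camera calls.

## Working session

There is one attempt and no reset: what is moved stays moved. The work goes in short steps, Python scripts to look and compute and a tool call to move; the robot and the scene stay as the last step left them, time stands still between calls to the robot, and variables do not carry over. Pictures are saved under pics/ and viewed, at most 10 in all, crops included, and the job is handed in when it is done.

Besides the shell and the picture viewer there is one more tool, called after "Call:" as a command line: name --argument value ..., lists and objects as JSON in quotes. drive_tool: Moves the arm, as the interface text tells. Its arguments: {"type":"object","properties":{"motion":{"type":"array","items":{"type":"object","properties":{"turn":{"type":"array","items":{"type":"number"}},"delta_pos":{"type":"array","items":{"type":"number"}},"hand":{"type":"number"}}}}},"required":["motion"]}

```bash
mkdir -p pics; ls; python3 - <<'E'
from cell import monitor,camera,calibration,arm
import cv2,numpy as np
print(monitor.read_state(),arm.nose_length)
for n in("scene","top"):
    p,d=camera(n);cv2.imwrite(f"pics/{n}0.png",p[:,:,::-1]);np.savez(f"{n}0.npz",p=p,d=d)
    c=calibration(n);print(n,c)
E
```

```text
pics
{'time': 0.0, 'qpos': array([ 1.09397483e+00,  5.33495274e-02,  1.61429165e+00, -3.63659712e-05,
        1.47599892e+00, -1.18992184e-01]), 'qvel': array([-0.00065219, -0.00015761,  0.00018819, -0.00105907,  0.00097156,
       -0.00083629]), 'joint_torque': array([-1.38542393e-03, -3.93684590e+01, -3.70170772e+01, -2.30671694e-04,
        7.24281606e-03,  1.07522806e-05]), 'eef_pos': array([0.21862509, 0.58486768, 0.23806895]), 'eef_rot': array([ 1.77959856e-01,  9.84037215e-01, -9.83944423e-04, -2.83180966e-04]), 'ft_force': array([-0.61387737, -1.26636249,  0.38184111]), 'ft_torque': array([-0.00454661,  0.03134366, -0.07745266]), 'gripper_force': 0.0, 'finger_gap': 0.08523810624798857} 0.008
scene {'mtx': array([[472.09893649,   0.        , 273.14724044],
       [  0.        , 472.09893649, 207.09138061],
       [  0.        ,   0.        ,   1.        ]]), 'D': array([-0.05697422,  0.        ,  0.        ,  0.        ,  0.        ]), 'R': array([[ 0.61830502,  0.78585742,  0.01127022],
       [ 0.64639794, -0.50031811, -0.57606553],
       [-0.44706668,  0.36346925, -0.81732581]]), 't': array([-0.37997235, -0.34958099,  1.44895845])}
top {'mtx': array([[430.19417065,   0.        , 282.63571636],
       [  0.        , 430.19417065, 213.33954468],
       [  0.        ,   0.        ,   1.        ]]), 'D': array([-0.08726782,  0.        ,  0.        ,  0.        ,  0.        ]), 'R': array([[ 0.01249479, -0.99976845,  0.01751916],
       [-0.98270129, -0.01551534, -0.18454663],
       [ 0.18477571, -0.01491023, -0.9826676 ]]), 't': array([-0.02555888,  0.6267856 ,  0.84468038])}
```

View pics/scene0.png

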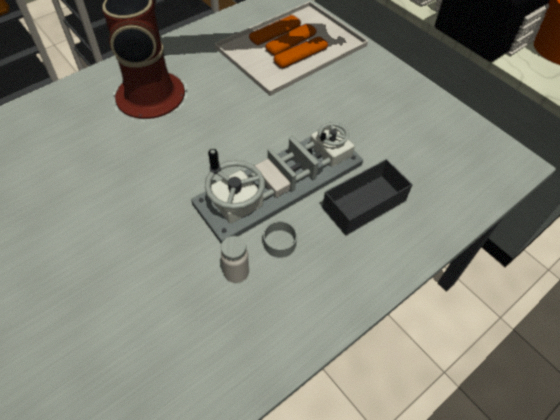

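View pics/top0.png

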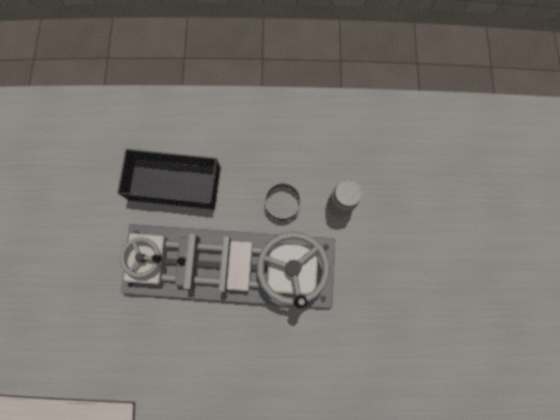

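The scene view shows the crank handle at about (213,158) and the hub at (235,184). In the top view the handle is at (301,301), the hub at (293,268), the pusher at about x=224 and the stop at about x=190, with the cutter at (283,203) and the shaker at (347,195).

```bash
cat > h.py <<'E'
import numpy as np,cv2
from cell import calibration
C={n:calibration(n) for n in("scene","top")}
def ray(n,px):
    c=C[n];u=cv2.undistortPoints(np.array([[px]],float),c["mtx"],c["D"])[0,0]
    return -c["R"].T@c["t"], c["R"].T@np.array([u[0],u[1],1.])
def atz(n,px,z):
    o,d=ray(n,px);return o+d*(z-o[2])/d[2]
def cloud(n,d):
    c=C[n];h,w=d.shape;g=np.stack(np.meshgrid(np.arange(w),np.arange(h)),-1).reshape(-1,1,2).astype(float)
    u=cv2.undistortPoints(g,c["mtx"],c["D"]).reshape(h,w,2)
    return (np.dstack([u,np.ones((h,w))])*d[...,None]-c["t"])@c["R"]
def proj(n,X):
    c=C[n];return cv2.projectPoints(np.array(X,float).reshape(-1,1,3),cv2.Rodrigues(c["R"])[0],c["t"],c["mtx"],c["D"])[0][:,0]
def tri(a,b):
    (o,d),(p,e)=ray("top",a),ray("scene",b)
    s=np.linalg.lstsq(np.c_[d,-e],p-o,rcond=None)[0];A=o+s[0]*d;B=p+s[1]*e
    return (A+B)/2,np.linalg.norm(A-B)
E
cat > m.py <<'E'
from h import *
import sys
k=sys.argv[1]
for n in("top","scene"):
    f=np.load(f"{n}{k}.npz");P=cloud(n,f["d"]);d=f["d"]>0
    g=d&(P[...,0]>.3)&(P[...,0]<.8)&(abs(P[...,1])<.5)
    def rep(s,m):
        Q=P[m]; print(n,s,m.sum(),Q.mean(0).round(4) if len(Q) else'',(Q.min(0).round(3),Q.max(0).round(3)) if len(Q) else '')
    m=g&(P[...,2]>.125)&(P[...,2]<.2)
    nl,L,st,ce=cv2.connectedComponentsWithStats(m.astype(np.uint8))
    for i in range(1,nl):
        if st[i,4]>5: rep(f"z>.125 px{ce[i].round()}",L==i)
    m=g&(P[...,2]>.096)&(P[...,2]<.118)
    nl,L,st,ce=cv2.connectedComponentsWithStats(m.astype(np.uint8))
    for i in range(1,nl):
        if st[i,4]>20:
            rep("rim",L==i)
            Q=P[L==i][:,:2]
            r=cv2.minEnclosingCircle(Q.astype(np.float32));print(r)
    m=g&(P[...,2]>.086)&(P[...,2]<.096)
    nl,L,st,ce=cv2.connectedComponentsWithStats(m.astype(np.uint8))
    for i in range(1,nl):
        if st[i,4]>25:
            rep(f"plate {ce[i].round()}",L==i);print(cv2.minAreaRect(P[L==i][:,:2].astype(np.float32)))
E
python3 m.py 0; python3 - <<'E'
from h import *
print(tri((301,301),(213,151)),tri((293,268),(235,184)))
f=np.load("top0.npz")["p"];cv2.imwrite("pics/t0c.png",cv2.resize(f[210:330,100:360,::-1],None,fx=3,fy=3,interpolation=2))
E
```

```text
top z>.125 px[301. 301.] 128 [ 0.4479 -0.0491  0.1648] (array([ 0.438, -0.061,  0.128]), array([ 0.457, -0.039,  0.172]))
top rim 74 [ 0.6423 -0.1334  0.106 ] (array([ 0.633, -0.163,  0.096]), array([ 0.668, -0.119,  0.118]))
((0.6537074446678162, -0.14146171510219574), 0.025675704702734947)
top rim 1963 [ 0.5128 -0.0362  0.1063] (array([ 0.436, -0.108,  0.098]), array([0.582, 0.033, 0.114]))
((0.50877845287323, -0.03679198771715164), 0.07397923618555069)
top rim 537 [0.5258 0.2642 0.0999] (array([0.488, 0.223, 0.096]), array([0.565, 0.306, 0.116]))
((0.5279335379600525, 0.26520466804504395), 0.04195597767829895)
top plate [341. 203.] 106 [ 0.6439 -0.1355  0.0915] (array([ 0.63 , -0.172,  0.086]), array([ 0.675, -0.115,  0.096]))
((0.6475881934165955, -0.13848188519477844), (0.0585169792175293, 0.03332684934139252), 62.493751525878906)
top plate [189. 262.] 399 [0.5208 0.1674 0.0922] (array([0.469, 0.158, 0.086]), array([0.576, 0.178, 0.096]))
((0.5223197340965271, 0.1675775796175003), (0.014938738197088242, 0.10819066315889359), 86.13740539550781)
top plate [223. 263.] 347 [0.5184 0
[... 1976 characters left out ...]
3, 0.165715292096138), (0.016753865405917168, 0.11002343147993088), 87.6235580444336)
scene plate [282. 163.] 187 [0.5238 0.0966 0.0904] (array([0.467, 0.088, 0.086]), array([0.577, 0.107, 0.095]))
((0.5220089554786682, 0.09802599996328354), (0.014953934587538242, 0.11043258011341095), 86.1657943725586)
scene plate [235. 260.] 132 [ 0.6774 -0.1558  0.0914] (array([ 0.642, -0.177,  0.086]), array([ 0.693, -0.118,  0.096]))
((0.6714810132980347, -0.15188255906105042), (0.0586414709687233, 0.03769255802035332), 63.39901351928711)
(array([ 0.44827997, -0.0496925 ,  0.16558023]), np.float64(0.00042600926913832147)) (array([ 0.51137587, -0.03729488,  0.09516501]), np.float64(0.001496705463424332))
```

View pics/t0c.png

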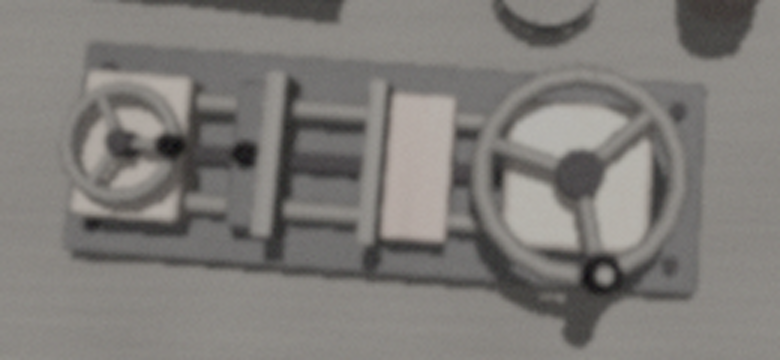

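Axis is at about (0.5105,-0.0375) and the handle at (0.448,-0.0497), a radius of 64 mm against 65 given. The gap is about 54.5 mm, which means about 5.4 rad clockwise. Now I'll move above the handle.

Call:
drive_tool --motion '[{"delta_pos":[2.1,-5.8,0],"turn":[0,0,0],"hand":100},{"delta_pos":[4.2,-11.6,0],"turn":[0,0,0],"hand":100},{"delta_pos":[6.3,-17.4,0],"turn":[0,0,0],"hand":100},{"delta_pos":[8.4,-23.2,0],"turn":[0,0,0],"hand":100},{"delta_pos":[10.5,-29,0],"turn":[0,0,0],"hand":100},{"delta_pos":[12.6,-34.8,0],"turn":[0,0,0],"hand":100},{"delta_pos":[14.7,-40.6,0],"turn":[0,0,0],"hand":100},{"delta_pos":[16.8,-46.4,0],"turn":[0,0,0],"hand":100}]'

```text
time: 1.1
eef_pos: [0.3869, 0.1195, 0.2391]
eef_rot: [0.178, 0.984, 0.0, 0.0]
ft_force: [1.6, -0.5, -0.2]
finger_gap: 0.0857
gripper_force: 0.0
```

Call:
drive_tool --motion '[{"delta_pos":[2.1,-5.8,0],"turn":[0,0,0],"hand":100},{"delta_pos":[4.2,-11.6,0],"turn":[0,0,0],"hand":100},{"delta_pos":[6.1,-17.0,0],"turn":[0,0,0],"hand":100},{"delta_pos":[6.1,-17.0,0],"turn":[0,0,0],"hand":100},{"delta_pos":[6.1,-17.0,0],"turn":[0,0,0],"hand":100}]'

```text
time: 1.72
eef_pos: [0.4475, -0.0483, 0.2388]
eef_rot: [0.178, 0.984, 0.0, -0.001]
ft_force: [0.3, 0.4, 0.1]
finger_gap: 0.0853
gripper_force: 0.0
```

```bash
python3 - <<'E'
from cell import camera
from h import *
p,d=camera("scene");np.savez("scene1.npz",p=p,d=d)
for z in(.128,.166,.23):print(proj("scene",[.4475,-.049,z]))
cv2.imwrite("pics/s1.png",cv2.resize(p[80:240,140:380,::-1],None,fx=3,fy=3,interpolation=2))
E
```

```text
[[214.41273517 161.24942168]]
[[212.95143071 150.54723561]]
[[210.30576724 131.11162264]]
```

View pics/s1.png

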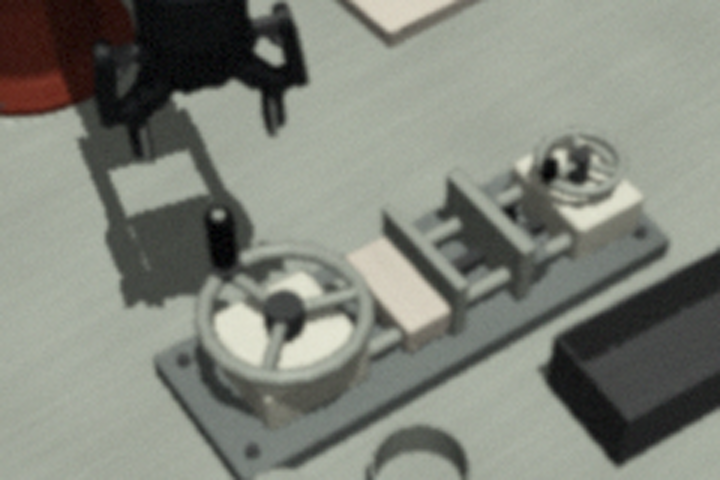

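The open fingers (crop (140,150) and (272,128)) straddle the handle at (220,235), so it's well centred. Now down and close.

Call:
drive_tool --motion '[{"delta_pos":[0,-0.1,-3],"turn":[0,0,0],"hand":100},{"delta_pos":[0,-0.1,-6],"turn":[0,0,0],"hand":100},{"delta_pos":[0,-0.1,-9],"turn":[0,0,0],"hand":100},{"delta_pos":[0,-0.1,-10.8],"turn":[0,0,0],"hand":100},{"delta_pos":[0,-0.1,-10.8],"turn":[0,0,0],"hand":100}]'

```text
time: 2.4
eef_pos: [0.4469, -0.0485, 0.13]
eef_rot: [0.177, 0.984, 0.0, -0.001]
ft_force: [0.4, 0.3, 0.2]
finger_gap: 0.0854
gripper_force: 0.0
```

Call:
drive_tool --motion '[{"delta_pos":[0,0,0],"turn":[0,0,0],"hand":0},{"delta_pos":[0,0,0],"turn":[0,0,0],"hand":0},{"delta_pos":[0,0,0],"turn":[0,0,0],"hand":0},{"delta_pos":[0,0,0],"turn":[0,0,0],"hand":0},{"delta_pos":[0,0,0],"turn":[0,0,0],"hand":0},{"delta_pos":[0,0,0],"turn":[0,0,0],"hand":0}]'

```text
time: 3.15
eef_pos: [0.4482, -0.0499, 0.1322]
eef_rot: [0.178, 0.984, -0.0, 0.0]
ft_force: [-1.9, -0.9, 5.8]
finger_gap: 0.0217
gripper_force: 58.6
```

```bash
cat > c.py <<'E'
import numpy as np,sys
def rows(phi0,ds,r=6.5):
    a=np.radians(phi0);b=a-np.radians(ds)
    return np.c_[r*(np.cos(b)-np.cos(a)),r*(np.sin(b)-np.sin(a))].round(2).tolist()
if __name__=="__main__":
    p,s,n=map(float,sys.argv[1:4]);print(rows(p,s*np.arange(1,n+1)))
E
python3 c.py 191.3 8 8
```

```text
[[-0.12, 0.9], [-0.1, 1.81], [0.03, 2.7], [0.29, 3.57], [0.67, 4.4], [1.16, 5.16], [1.75, 5.85], [2.44, 6.44]]
```

Call:
drive_tool --motion '[{"delta_pos":[-0.12,0.9,0],"turn":[0,0,0],"hand":0},{"delta_pos":[-0.1,1.81,0],"turn":[0,0,0],"hand":0},{"delta_pos":[0.03,2.7,0],"turn":[0,0,0],"hand":0},{"delta_pos":[0.29,3.57,0],"turn":[0,0,0],"hand":0},{"delta_pos":[0.67,4.4,0],"turn":[0,0,0],"hand":0},{"delta_pos":[1.16,5.16,0],"turn":[0,0,0],"hand":0},{"delta_pos":[1.75,5.85,0],"turn":[0,0,0],"hand":0},{"delta_pos":[2.44,6.44,0],"turn":[0,0,0],"hand":0}]'

```text
time: 4.15
eef_pos: [0.4728, 0.0145, 0.1322]
eef_rot: [0.178, 0.984, -0.001, 0.001]
ft_force: [-2.0, -3.8, 6.2]
finger_gap: 0.022
gripper_force: 58.7
```

```bash
python3 c.py 127.2 10 8;python3 c.py 47.2 10 8;python3 c.py -32.8 8 8
```

```text
[[0.96, 0.6], [2.01, 1.03], [3.12, 1.27], [4.25, 1.31], [5.37, 1.16], [6.45, 0.81], [7.45, 0.29], [8.35, -0.41]]
[[0.76, -0.84], [1.36, -1.8], [1.79, -2.85], [2.03, -3.95], [2.08, -5.09], [1.92, -6.21], [1.58, -7.29], [1.05, -8.29]]
[[-0.54, -0.73], [-1.18, -1.37], [-1.9, -1.92], [-2.7, -2.36], [-3.54, -2.69], [-4.42, -2.9], [-5.33, -2.98], [-6.23, -2.93]]
```

Call:
drive_tool --motion '[{"delta_pos":[0.96,0.6,0],"turn":[0,0,0],"hand":0},{"delta_pos":[2.01,1.03,0],"turn":[0,0,0],"hand":0},{"delta_pos":[3.12,1.27,0],"turn":[0,0,0],"hand":0},{"delta_pos":[4.25,1.31,0],"turn":[0,0,0],"hand":0},{"delta_pos":[5.37,1.16,0],"turn":[0,0,0],"hand":0},{"delta_pos":[6.45,0.81,0],"turn":[0,0,0],"hand":0},{"delta_pos":[7.45,0.29,0],"turn":[0,0,0],"hand":0},{"delta_pos":[8.35,-0.41,0],"turn":[0,0,0],"hand":0}]'

```text
time: 5.15
eef_pos: [0.5557, 0.0108, 0.1322]
eef_rot: [0.178, 0.984, -0.0, -0.001]
ft_force: [-6.1, -1.1, 8.9]
finger_gap: 0.0217
gripper_force: 58.9
```

Call:
drive_tool --motion '[{"delta_pos":[0.76,-0.84,0],"turn":[0,0,0],"hand":0},{"delta_pos":[1.36,-1.8,0],"turn":[0,0,0],"hand":0},{"delta_pos":[1.79,-2.85,0],"turn":[0,0,0],"hand":0},{"delta_pos":[2.03,-3.95,0],"turn":[0,0,0],"hand":0},{"delta_pos":[2.08,-5.09,0],"turn":[0,0,0],"hand":0},{"delta_pos":[1.92,-6.21,0],"turn":[0,0,0],"hand":0},{"delta_pos":[1.58,-7.29,0],"turn":[0,0,0],"hand":0},{"delta_pos":[1.05,-8.29,0],"turn":[0,0,0],"hand":0}]'

```text
time: 6.15
eef_pos: [0.5672, -0.0717, 0.1322]
eef_rot: [0.178, 0.984, 0.001, 0.001]
ft_force: [0.8, 3.5, 6.2]
finger_gap: 0.0221
gripper_force: 58.9
```

Call:
drive_tool --motion '[{"delta_pos":[-0.54,-0.73,0],"turn":[0,0,0],"hand":0},{"delta_pos":[-1.18,-1.37,0],"turn":[0,0,0],"hand":0},{"delta_pos":[-1.9,-1.92,0],"turn":[0,0,0],"hand":0},{"delta_pos":[-2.7,-2.36,0],"turn":[0,0,0],"hand":0},{"delta_pos":[-3.54,-2.69,0],"turn":[0,0,0],"hand":0}]'

```text
time: 6.78
eef_pos: [0.5316, -0.0995, 0.1322]
eef_rot: [0.178, 0.984, 0.0, 0.002]
ft_force: [3.2, 3.1, 5.5]
finger_gap: 0.0215
gripper_force: 58.9
```

```bash
cat > g.py <<'E'
from cell import camera,monitor
from h import *
import sys
u=np.array([.059,.998]);u/=np.linalg.norm(u)
p,d=camera("top");np.savez("topL.npz",p=p,d=d)
P=cloud("top",d);g=(d>0)&(P[...,2]>.086)&(P[...,2]<.097)&(P[...,0]>.465)&(P[...,0]<.58)
s=P[...,:2]@u;m=g&(s>.08)&(s<.22)
h,e=np.histogram(s[m],np.arange(.08,.22,.002));print([(round(a,3),int(b)) for a,b in zip(e,h) if b])
x=monitor.read_state();r=x["eef_pos"][:2]-[.5118,-.0372]
print(x["time"],x["eef_pos"],x["ft_force"],np.hypot(*r),np.degrees(np.arctan2(r[1],r[0])))
cv2.imwrite(f"pics/{sys.argv[1]}.png",cv2.resize(p[200:340,100:370,::-1],None,fx=2.9,fy=2.9,interpolation=2))
E
python3 g.py g1
```

```text
[(np.float64(0.168), 19), (np.float64(0.17), 57), (np.float64(0.172), 57), (np.float64(0.174), 55), (np.float64(0.176), 55), (np.float64(0.178), 53), (np.float64(0.18), 34), (np.float64(0.182), 9), (np.float64(0.19), 41), (np.float64(0.192), 59), (np.float64(0.194), 57), (np.float64(0.196), 54), (np.float64(0.198), 56), (np.float64(0.2), 56), (np.float64(0.202), 53), (np.float64(0.204), 28), (np.float64(0.206), 1)]
6.825 [ 0.53065025 -0.09971992  0.13221567] [0.04377417 1.08779234 5.4395706 ] 0.0652998683664043 -73.22152758350265
```

The remaining gap is about 8–9 mm, or about 50°. I'll do 35° more, then small steps.

```bash
python3 c.py -72.8 5 7;python3 c.py -107.8 2 14
```

```text
[[-0.55, -0.14], [-1.11, -0.24], [-1.67, -0.29], [-2.24, -0.28], [-2.8, -0.23], [-3.36, -0.13], [-3.91, 0.02]]
[[-0.21, 0.07], [-0.43, 0.15], [-0.64, 0.24], [-0.84, 0.34], [-1.04, 0.44], [-1.24, 0.55], [-1.44, 0.66], [-1.63, 0.79], [-1.82, 0.92], [-2.0, 1.05], [-2.17, 1.19], [-2.35, 1.34], [-2.51, 1.5], [-2.67, 1.66]]
```

Call:
drive_tool --motion '[{"delta_pos":[-0.55,-0.14,0],"turn":[0,0,0],"hand":0},{"delta_pos":[-1.11,-0.24,0],"turn":[0,0,0],"hand":0},{"delta_pos":[-1.67,-0.29,0],"turn":[0,0,0],"hand":0},{"delta_pos":[-2.24,-0.28,0],"turn":[0,0,0],"hand":0},{"delta_pos":[-2.8,-0.23,0],"turn":[0,0,0],"hand":0},{"delta_pos":[-3.36,-0.13,0],"turn":[0,0,0],"hand":0},{"delta_pos":[-3.91,0.02,0],"turn":[0,0,0],"hand":0}]'

```text
time: 7.7
eef_pos: [0.4925, -0.0995, 0.1322]
eef_rot: [0.178, 0.984, -0.0, 0.002]
ft_force: [5.5, 0.4, 5.0]
finger_gap: 0.0217
gripper_force: 58.9
```

Call:
drive_tool --motion '[{"delta_pos":[-0.21,0.07,0],"turn":[0,0,0],"hand":0},{"delta_pos":[-0.43,0.15,0],"turn":[0,0,0],"hand":0},{"delta_pos":[-0.64,0.24,0],"turn":[0,0,0],"hand":0}]'

```text
time: 8.07
eef_pos: [0.4862, -0.0972, 0.1322]
eef_rot: [0.178, 0.984, -0.0, 0.002]
ft_force: [3.8, -0.1, 5.1]
finger_gap: 0.0218
gripper_force: 58.9
```

```bash
python3 g.py g2;python3 c.py -113.8 2 10
```

```text
[(np.float64(0.174), 2), (np.float64(0.176), 38), (np.float64(0.178), 62), (np.float64(0.18), 55), (np.float64(0.182), 53), (np.float64(0.184), 59), (np.float64(0.186), 49), (np.float64(0.188), 16), (np.float64(0.19), 45), (np.float64(0.192), 57), (np.float64(0.194), 56), (np.float64(0.196), 58), (np.float64(0.198), 52), (np.float64(0.2), 56), (np.float64(0.202), 55), (np.float64(0.204), 27)]
8.125 [ 0.48600134 -0.09707341  0.13222243] [ 2.43652247 -0.17747653  5.11450659] 0.06519505617937656 -113.3105694418846
[[-0.21, 0.1], [-0.41, 0.2], [-0.61, 0.31], [-0.8, 0.42], [-0.99, 0.55], [-1.18, 0.68], [-1.36, 0.81], [-1.54, 0.95], [-1.71, 1.1], [-1.88, 1.26]]
```

Call:
drive_tool --motion '[{"delta_pos":[-0.21,0.1,0],"turn":[0,0,0],"hand":0},{"delta_pos":[-0.41,0.2,0],"turn":[0,0,0],"hand":0},{"delta_pos":[-0.61,0.31,0],"turn":[0,0,0],"hand":0}]'

```text
time: 8.5
eef_pos: [0.4801, -0.0941, 0.1322]
eef_rot: [0.178, 0.984, -0.001, 0.002]
ft_force: [3.9, 0.1, 5.1]
finger_gap: 0.0215
gripper_force: 58.9
```

Call:
drive_tool --motion '[{"delta_pos":[-0.19,0.11,0],"turn":[0,0,0],"hand":0},{"delta_pos":[-0.38,0.24,0],"turn":[0,0,0],"hand":0}]'

```text
time: 8.75
eef_pos: [0.4763, -0.0918, 0.1322]
eef_rot: [0.178, 0.984, -0.001, 0.002]
ft_force: [3.4, -0.4, 5.5]
finger_gap: 0.0217
gripper_force: 58.9
```

```bash
python3 c.py -123.8 2 10
```

```text
[[-0.19, 0.13], [-0.37, 0.27], [-0.54, 0.41], [-0.72, 0.56], [-0.88, 0.71], [-1.04, 0.87], [-1.2, 1.04], [-1.35, 1.21], [-1.49, 1.38], [-1.63, 1.56]]
```

Call:
drive_tool --motion '[{"delta_pos":[-0.19,0.13,0],"turn":[0,0,0],"hand":0},{"delta_pos":[-0.19,0.13,0],"turn":[0,0,0],"hand":0}]'

```text
time: 9.0
eef_pos: [0.4742, -0.0904, 0.1322]
eef_rot: [0.178, 0.984, -0.001, 0.001]
ft_force: [2.1, -1.1, 6.4]
finger_gap: 0.0221
gripper_force: 58.9
```

Call:
drive_tool --motion '[{"delta_pos":[-0.18,0.14,0],"turn":[0,0,0],"hand":0},{"delta_pos":[-0.18,0.14,0],"turn":[0,0,0],"hand":0}]'

```text
time: 9.25
eef_pos: [0.4724, -0.0891, 0.1322]
eef_rot: [0.178, 0.984, -0.001, 0.001]
ft_force: [3.1, -0.4, 6.6]
finger_gap: 0.0216
gripper_force: 59.0
```

```bash
python3 g.py g3
```

```text
[(np.float64(0.178), 36), (np.float64(0.18), 63), (np.float64(0.182), 55), (np.float64(0.184), 53), (np.float64(0.186), 57), (np.float64(0.188), 50), (np.float64(0.19), 49), (np.float64(0.192), 61), (np.float64(0.194), 59), (np.float64(0.196), 53), (np.float64(0.198), 54), (np.float64(0.2), 59), (np.float64(0.202), 53), (np.float64(0.204), 29)]
9.3 [ 0.4724041  -0.08906137  0.13220061] [ 2.22287125 -0.19144035  5.60841909] 0.06512786308437038 -127.22170440809079
```

Call:
drive_tool --motion '[{"delta_pos":[-0.18,0.14,0],"turn":[0,0,0],"hand":0},{"delta_pos":[-0.18,0.14,0],"turn":[0,0,0],"hand":0}]'

```text
time: 9.55
eef_pos: [0.4706, -0.0876, 0.1322]
eef_rot: [0.178, 0.984, -0.001, 0.001]
ft_force: [3.6, -1.1, 5.7]
finger_gap: 0.0218
gripper_force: 58.9
```

Call:
drive_tool --motion '[{"delta_pos":[-0.17,0.15,0],"turn":[0,0,0],"hand":0},{"delta_pos":[-0.17,0.15,0],"turn":[0,0,0],"hand":0}]'

```text
time: 9.8
eef_pos: [0.4696, -0.0868, 0.1322]
eef_rot: [0.178, 0.984, -0.001, 0.003]
ft_force: [5.6, -3.4, 3.1]
finger_gap: 0.0217
gripper_force: 58.8
```

Motion stalled and the force rose, so contact is beginning. One more increment.

Call:
drive_tool --motion '[{"delta_pos":[-0.16,0.16,0],"turn":[0,0,0],"hand":0},{"delta_pos":[-0.16,0.16,0],"turn":[0,0,0],"hand":0}]'

```text
time: 10.05
eef_pos: [0.4689, -0.0861, 0.1322]
eef_rot: [0.178, 0.984, -0.002, 0.004]
ft_force: [10.7, -6.7, -0.6]
finger_gap: 0.0215
gripper_force: 58.7
```

Call:
drive_tool --motion '[{"delta_pos":[-0.15,0.16,0],"turn":[0,0,0],"hand":0},{"delta_pos":[-0.15,0.16,0],"turn":[0,0,0],"hand":0}]'

```text
time: 10.3
eef_pos: [0.4682, -0.0855, 0.1323]
eef_rot: [0.178, 0.984, -0.003, 0.006]
ft_force: [14.7, -11.1, -4.1]
finger_gap: 0.022
gripper_force: 58.8
```

```bash
python3 g.py g4
```

```text
[(np.float64(0.178), 27), (np.float64(0.18), 53), (np.float64(0.182), 56), (np.float64(0.184), 52), (np.float64(0.186), 51), (np.float64(0.188), 54), (np.float64(0.19), 54), (np.float64(0.192), 58), (np.float64(0.194), 58), (np.float64(0.196), 52), (np.float64(0.198), 58), (np.float64(0.2), 56), (np.float64(0.202), 54), (np.float64(0.204), 30)]
10.35 [ 0.4682019  -0.08555131  0.13227247] [ 13.82264683 -10.89679656  -2.68577211] 0.06510486962186811 -132.04080032451822
```

Hard contact: about 18 N tangential, and the plates touch. I'll ease the load partly, open and lift.

Call:
drive_tool --motion '[{"delta_pos":[0.14,-0.15,0],"turn":[0,0,0],"hand":0},{"delta_pos":[0.28,-0.3,0],"turn":[0,0,0],"hand":0},{"delta_pos":[0.28,-0.3,0],"turn":[0,0,0],"hand":0}]'

```text
time: 10.72
eef_pos: [0.4696, -0.0868, 0.1322]
eef_rot: [0.178, 0.984, -0.001, 0.003]
ft_force: [7.1, -3.6, 2.1]
finger_gap: 0.0214
gripper_force: 59.3
```

Call:
drive_tool --motion '[{"delta_pos":[0,0,0],"turn":[0,0,0],"hand":100},{"delta_pos":[0,0,0],"turn":[0,0,0],"hand":100},{"delta_pos":[0,0,0],"turn":[0,0,0],"hand":100},{"delta_pos":[0,0,0],"turn":[0,0,0],"hand":100},{"delta_pos":[0,0,0],"turn":[0,0,0],"hand":100},{"delta_pos":[0,0,0],"turn":[0,0,0],"hand":100}]'

```text
time: 11.48
eef_pos: [0.468, -0.0852, 0.1313]
eef_rot: [0.178, 0.984, -0.0, -0.0]
ft_force: [0.3, 0.6, 0.7]
finger_gap: 0.0853
gripper_force: 0.0
```

Call:
drive_tool --motion '[{"delta_pos":[0,0,3],"turn":[0,0,0],"hand":100},{"delta_pos":[0,0,6],"turn":[0,0,0],"hand":100},{"delta_pos":[0,0,10],"turn":[0,0,0],"hand":100},{"delta_pos":[-5,0,12],"turn":[0,0,0],"hand":100},{"delta_pos":[-7,0,12],"turn":[0,0,0],"hand":100},{"delta_pos":[-7,0,12],"turn":[0,0,0],"hand":100}]'

```text
time: 12.22
eef_pos: [0.3976, -0.0853, 0.2518]
eef_rot: [0.178, 0.984, -0.0, 0.001]
ft_force: [-0.1, -0.1, -0.2]
finger_gap: 0.0852
gripper_force: 0.0
```

```bash
python3 g.py g5; python3 - <<'E'
from cell import camera
import cv2
p,d=camera("scene");cv2.imwrite("pics/s5.png",cv2.resize(p[80:290,140:420,::-1],None,fx=2.8,fy=2.8,interpolation=2))
E
```

```text
[(np.float64(0.178), 27), (np.float64(0.18), 59), (np.float64(0.182), 50), (np.float64(0.184), 54), (np.float64(0.186), 56), (np.float64(0.188), 56), (np.float64(0.19), 47), (np.float64(0.192), 62), (np.float64(0.194), 53), (np.float64(0.196), 52), (np.float64(0.198), 57), (np.float64(0.2), 58), (np.float64(0.202), 52), (np.float64(0.204), 33)]
12.275 [ 0.39804125 -0.08525021  0.25147576] [-0.25074569 -0.17382792 -0.84497988] 0.1234903875656818 -157.10144001879252
```

View pics/g5.png

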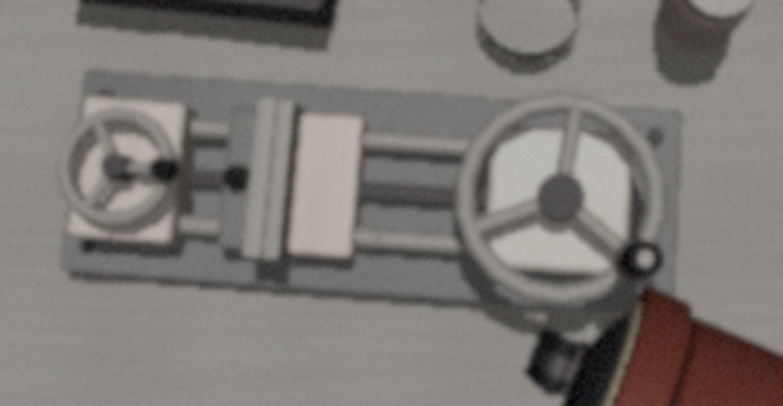

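View pics/s5.png

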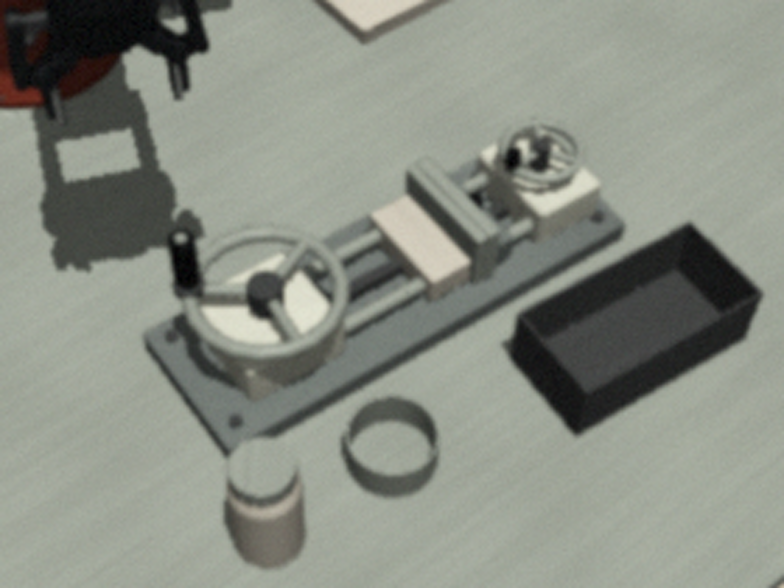

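The pusher touches the stop (top crop x≈265–290, scene crop (460,215)). The small wheel and the other things look undisturbed, and the gripper is clear of everything.

```bash
python3 -c "
from cell import ticket
print(ticket.close_job())"
```

```text
the job is handed in; nothing more can be done
None
```

I wound the large handwheel clockwise until the pusher met the length stop, let go of the handle and backed the arm clear. The job was handed in at about 12 s of the 38 s allowed, and the last pictures show the small handwheel and the bakery things undisturbed.

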